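Turn the top board of the button sample binder

ROBOT

A 6-joint arm with a two-finger parallel gripper is mounted at the origin on a cart in front of the work surface, level with it; the furniture and walls round the work are solid. World frame = base frame: x ahead of the robot, y to its left, z up, the work surface at z = 0. Lengths are in mm, angles in rad, forces in N, time in s.
With the tool pointing down it reaches from about 300 to 775 mm from the base axis. Payload 14.6 kg.
Tool frame: the origin (TCP) lies at the very end of the fingers, on their centre line; the grasp point (between the pads) lies 19 mm behind it (manip.grip_point_offset is the distance from the TCP to the grasp point, in mm); z points along the fingers, y is the line along which they close (so a half turn about z gives the same grasp; the last joint's range is limited). The gripper opens to 94 mm and grips with 3 to 60 N. Pads are 16 mm wide; open, the fingers measure 119 mm over their backs; the gripper's body (75 mm by 177 mm) begins 78 mm behind the grasp point.
Start: joints at [-1.303, 0.3, 1.521, -0, 1.321, -0.067], TCP at [180.712, -519.454, 205.446] pointing down, gripper open.
Joint ranges: [-3.03, 3.03], [-0.79, 2.21], [0.23, 2.52], [-1.04, 4.18], [0, 3.07], [-2.55, 2.55]. Speed limits (rad/s): [2.22, 2.22, 2.57, 3.14, 3.14, 3.14].

INTERFACE

Orientations are given as [roll, pitch, yaw] about the fixed x, y, z axes, in that order (R = Rz(yaw) Ry(pitch) Rx(roll)).
In Python, from cell import telemetry, eyes, manip gives the robot as it stands.
- The arm moves only by the tool play_rows, never from a script. Its arguments are lists of equal length, an entry for each row: "translation": the shift along the world's x, y, z in m, a list of three; "yaw": the turn about the world's z in rad. A call has 1 to 12 rows; each row is the pose to reach, as a shift and turn from the pose commanded when the call began; what a row does not reach only later rows make up. A row lasts 1/8 s, in which the tool goes at most 62.5 mm and 10.7 degrees, less where a joint would pass 70% of its speed; a pose out of reach is approached as far as the arm can. A call with a gripper value outside its range is refused whole. "hand" is the opening, from 0 (shut) to 1 (fully open), set as the call begins (left out, the last holds). The fingers move at their own pace and stop on an object; "force" is the grip in N (left out, the last holds). Time passes only in rows, so rows that repeat a pose let the fingers close. It gives the time, the measured TCP pose, the force, the opening and the grip force at its end, in the units of the state.
- telemetry.read_state(): the state, without advancing time (a new reading comes with each control period).
- eyes.camera(name): name is "side" or "top" or "wrist"; returns a dict with "pixels" (420x560x3 uint8, red, green, blue), "fx", "fy", "cx", "cy" (pixels), "cam_to_world" (4x4, takes a point from camera to world coordinates); the wrist camera has in their place "T_tool_cam" (4x4, takes a point from camera to tool coordinates, whose origin is the TCP and whose axes are the flange's). Camera axes: x right, y up, looking along -z (the intrinsics and any distortion apply to the point x, -y, -z); pixel columns grow to the right and rows downward; lengths in mm; the calibration is good to about 2 mm. A picture is of the moment at which its call begins: read the wrist's pose just before it. There is no depth.
- manip.sign_off(): hands the job in; it is judged then, once.
The state is a dict: "clock": time; "joints": joint angles; "qd": joint speeds; "effort": joint torques, N m; "eef_pos": TCP position; "eef_rot": TCP orientation; "wrist_force": force on the tool from outside, world axes, zero at the start; "moment": the same for the moment, N m; "finger_gap": finger opening in mm; "finger_force": force on a finger pad.
Only numpy, scipy, OpenCV 4.12 (cv2) and the standard library are available. Lean on these libraries where they do the work, as an engineer would, in place of code of your own. Each camera call takes 0.05 s, during which the arm holds its last target. There are 200 camera calls.

TASK

Turn the button sample binder on to its next board for a customer, using only your fingertips: first push the flat tin of pins along the counter, well clear of the top board's tab, then lift the top board from under its tab and swing it over the rings, without flinging it, and press it down flat on the left-hand pile. Touch lightly and do not pinch the tab; the tin is slid, never lifted or tipped. Only the top board turns, and everything else on the counter stays where it is.

Things in the scene. Friction and masses are not known exactly. Their poses are not given: they have to be found in the camera images.
- binder: Open ring binder of rigid grey button sample boards with dark cloth covers (212 x 262 x 3 mm), fixed to the counter. Origin on the counter under the middle of the spine; x runs along the spine (away from the robot at yaw 0), y points left to the turned pile. Right pile (-y): top board, next board, more boards, each 4 mm thick, 200 mm along the spine, outer edge 125 mm from the spine.
- ring_centre (a point): Centre of the middle one of three steel rings (20 mm radius, at binder x = -70, 0 and 70 mm), 34 mm above the counter over the binder's origin; the line through the ring centres, along binder x, is the hinge of the boards. The rings reach 56 mm above the counter.
- left_pile (a point): Middle of the upper surface of the left pile of turned boards (plain backs up), 28.5 mm above the counter, 68 mm left of the spine. The top board comes to rest just above it, its upper face 36 mm above the counter.
- top_leaf (a joint): Angle (rad) of the top board (rows of small shirt buttons) about the rings' centre line: 0 = on the right pile, pi/2 = standing up, pi = flat on the left pile, its stop. Its holes fit the rings tightly (0.11 N m of friction; the 0.11 kg board's weight makes at most 0.08 N m), so it stays at whatever angle it is left and has to be taken all the way down.
- tab_tip (a point): Middle of the outer edge of the top board's thumb tab, half way through its 4 mm (moves with the board). The tab is 46 mm wide, centred at binder x = -64 mm, and juts 22 mm past the pile, 147 mm from the spine. Its underside lies 32 mm above the counter with nothing fixed beneath: a fingertip leaning over by about 45 degrees gets under it. The middle and far tabs belong to lower boards.
- tab_label (a point): Middle of the pale label sleeve (rigid, also called top_leaf_c2) on the upper face of the top board's tab, 36 x 16 x 1.2 mm, 3 mm in from the tab's end. It is not to be pressed from above (no pinching the tab) while the board is being raised; on the left pile it faces down.
- next_leaf (a joint): Angle of the next board (large coat buttons), hinged and stiff in the same way, 7.5 mm under the top board; its tab is centred at binder x = 0, underside 24.5 mm above the counter. It must stay at 0. The tab at the far end (x = 64 mm) belongs to a fixed board; its underside is only 17 mm high, lower than the tin, so keep the tin out from under it.
- pin_tin: Flat tin of pins, 60 x 87 x 22 mm, lid shut, 50 to 105 g, loose on the counter, close against the end of the top board's tab so that no finger gets under it. Origin at the centre of its underside, long side (87 mm) along its own y axis, which lies roughly along the spine at the start.
- stapler: Bystander: black desk stapler, 38 x 150 x 52 mm, right of the binder. Origin at the centre of its underside.
- spool_grey: Bystander: grey thread spool standing behind the binder, 26 mm wide, 36 mm high. Origin at the centre of its underside.
- spool_navy: Bystander: navy thread spool standing behind the binder, 29 mm wide, 40 mm high. Origin at the centre of its underside.
- card_reader: Bystander: handheld card terminal lying face up left of the binder, in front of the receipt printer, 150 x 72 x 24 mm. Origin at the centre of its underside.
- spool_red: Bystander: red thread spool standing behind the binder, 29 mm wide, 40 mm high. Origin at the centre of its underside.
There are look-alikes about, which are no part of the job. Of the things that look like the pin_tin, take the one that is farthest to the robot's right at the start.

How it is judged:
By the outcome, as a careful person would: the job done as asked, in the order asked, and still so for the second after the job is handed in, with the robot touching nothing.
It also fails if it takes over 51 s, if anything falls off the work surface, if the arm or the gripper's body presses on something with over 40 N, if the wrist force passes 120 N, or if a joint passes its speed limit or range.

## Working session

There is one attempt and no reset: what is moved stays moved. The work goes in short steps, Python scripts to look and compute and a tool call to move; the robot and the scene stay as the last step left them, time stands still between calls to the robot, and variables do not carry over. Pictures are saved under pics/ and viewed, at most 13 in all, crops included, and the job is handed in when it is done.

Besides the shell and the picture viewer there is one more tool, called as name([rows], argument=value, ...), one row to a line, values as JSON. play_rows: Moves the arm, as the interface text tells. Its arguments: {"type":"object","properties":{"translation":{"type":"array","items":{"type":"array","items":{"type":"number"}}},"yaw":{"type":"array","items":{"type":"number"}},"hand":{"type":"number"},"force":{"type":"number"}},"required":["translation","yaw"]}

```bash
mkdir -p pics; ls; cat > h.py <<'E'
from cell import telemetry, eyes, manip
import numpy as np, cv2
def shot(n,f):
    c=eyes.camera(n); cv2.imwrite(f,c["pixels"][:,:,::-1]); return c
def ray(c,u,v,z):
    M=np.array(c["cam_to_world"]); d=M[:3,:3]@np.array([(u-c["cx"])/c["fx"],-(v-c["cy"])/c["fy"],-1]); o=M[:3,3]
    return o+d*(z-o[2])/d[2]
def proj(c,p):
    M=np.linalg.inv(np.array(c["cam_to_world"])); q=M[:3,:3]@np.array(p)+M[:3,3]
    return c["cx"]+c["fx"]*q[0]/-q[2], c["cy"]-c["fy"]*q[1]/-q[2]
E
python3 - <<'E'
from h import *
for n in("top","side"):
    c=shot(n,f"pics/{n}0.png"); print({k:(np.round(v,3).tolist() if k!="pixels" else 0) for k,v in c.items()})
print(telemetry.read_state())
E
```

```text
pics
{'pixels': 0, 'fx': 469.208, 'fy': 469.208, 'cx': 280.668, 'cy': 209.624, 'cam_to_world': [[0.005, 0.989, -0.149, 374.534], [-1.0, 0.003, -0.012, -77.921], [-0.012, 0.149, 0.989, 1431.802], [0.0, 0.0, 0.0, 1.0]]}
{'pixels': 0, 'fx': 507.972, 'fy': 507.972, 'cx': 277.106, 'cy': 213.946, 'cam_to_world': [[0.396, -0.509, 0.764, 1702.435], [0.918, 0.231, -0.322, -526.689], [-0.013, 0.829, 0.559, 875.916], [0.0, 0.0, 0.0, 1.0]]}
{'clock': 0.1, 'joints': array([-1.30255280e+00,  3.00400162e-01,  1.52151313e+00, -5.43682062e-05,
        1.32067442e+00, -6.65682414e-02]), 'qd': array([ 4.97079617e-04, -2.24961890e-03, -1.71668517e-03, -1.43934665e-03,
       -7.72065752e-04,  8.83541064e-05]), 'effort': array([ 8.89048224e-04, -5.32644868e+01, -3.53287804e+01,  7.09376461e-02,
        2.35220493e-02, -9.63606044e-05]), 'eef_pos': array([ 180.66507314, -519.2397791 ,  204.95397998]), 'eef_rot': array([-3.14059629e+00, -1.36443341e-05,  3.34825244e-01]), 'wrist_force': array([ 0.14300881, -0.07635022,  0.28402686]), 'moment': array([-0.01617579, -0.0130073 , -0.02820507]), 'finger_force': 0.0, 'finger_gap': 93.99930413824713}
```

View pics/top0.png

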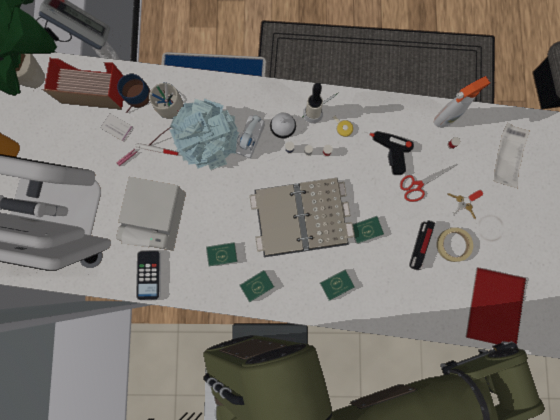

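View pics/side0.png

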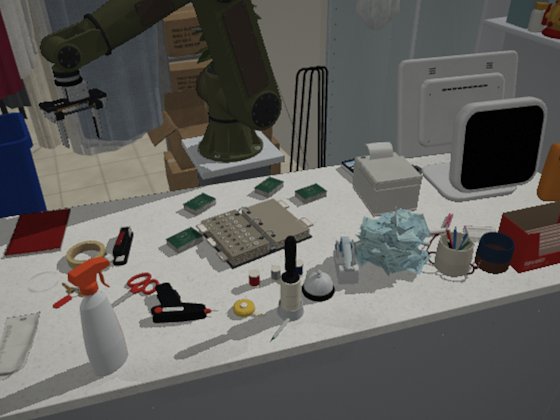

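Four green tins look alike: top pixels (222,254), (257,286), (338,285) and (368,230). The one farthest to the robot's right is (368,230), which also sits against the near right tab. I'll check that in a close crop and measure.

```bash
python3 - <<'E'
from h import *
c=eyes.camera("top"); im=c["pixels"][:,:,::-1].copy()
cv2.imwrite("pics/crop1.png",cv2.resize(im[165:295,240:440],None,fx=4,fy=4,interpolation=cv2.INTER_CUBIC))
h=cv2.cvtColor(im,cv2.COLOR_BGR2HSV)
m=cv2.inRange(h,(60,90,25),(95,255,160)); m=cv2.morphologyEx(m,cv2.MORPH_CLOSE,np.ones((5,5)))
for k in cv2.findContours(m,0,1)[0]:
    if cv2.contourArea(k)<150: continue
    r=cv2.minAreaRect(k); b=cv2.boxPoints(r); w=np.array([ray(c,*p,22)[:2] for p in b])
    print(np.round(r[0]),"ctr",w.mean(0).round(),"corners",w.round().tolist(),"sides",np.linalg.norm(w[1]-w[0]).round(),np.linalg.norm(w[2]-w[1]).round())
E
```

```text
[257. 286.] ctr [359.  10.] corners [[360.0, 59.0], [402.0, -10.0], [357.0, -38.0], [316.0, 31.0]] sides 81.0 53.0
[337. 285.] ctr [ 363. -228.] corners [[367.0, -180.0], [405.0, -252.0], [358.0, -276.0], [321.0, -205.0]] sides 81.0 52.0
[221. 254.] ctr [453. 117.] corners [[472.0, 162.0], [485.0, 81.0], [433.0, 72.0], [421.0, 153.0]] sides 82.0 52.0
[367. 229.] ctr [ 528. -321.] corners [[540.0, -275.0], [566.0, -351.0], [515.0, -367.0], [490.0, -291.0]] sides 81.0 53.0
[28. 47.] ctr [1118.  760.] corners [[1280.0, 865.0], [1280.0, 683.0], [956.0, 658.0], [956.0, 834.0]] sides 182.0 325.0
```

View pics/crop1.png

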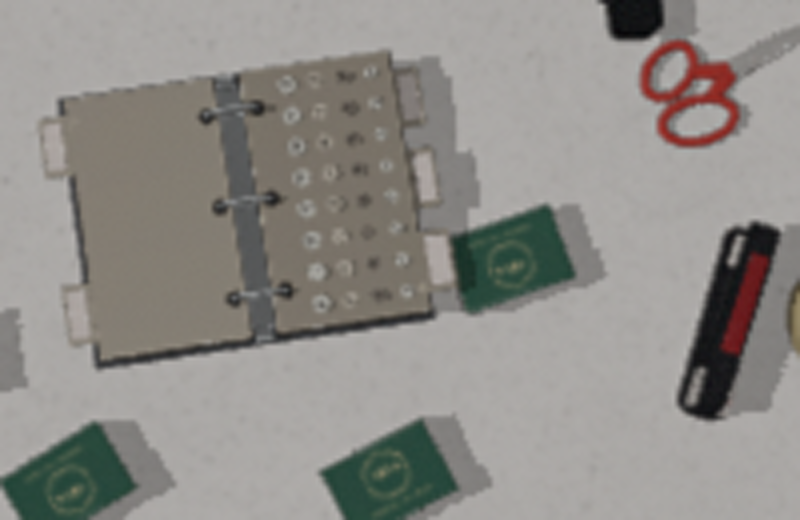

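The crop shows the right-hand tin at crop (512,258), just off the end of the near tab (outer edge about (456,260)). The middle tab is at (438,178), the spine rings run from (232,112) to (260,295), and the stapler is at (727,320).

```bash
python3 - <<'E'
from h import *
c=eyes.camera("top")
f=lambda x,y,z: ray(c,240+(x+.5)/4-.5,165+(y+.5)/4-.5,z)[:2]
P=[f(232,112,54),f(247,203,54),f(260,295,54)]
print("rings",np.round(P)); s=P[0]-P[2]; L=np.linalg.norm(s); s/=L; l=np.array([-s[1],s[0]]); print(L,"spine dir",s,"yaw",np.arctan2(s[1],s[0]))
for n,q in dict(tab_near=f(458,284,36),tab_far=f(452,235,36),mid_tab=f(438,204,28),stapL=f(680,400,50),stapFar=f(730,230,50),covNear=f(97,366,3),covFar=f(60,98,3),brdNR=f(432,317,36),brdFR=f(390,52,36),tinFL=f(455,237,22),tinNL=f(470,313,22),tinFR=f(548,205,22),tinNR=f(575,277,22)).items():
    d=q-P[1]; print(n,q.round(),"binder",round(d@s),round(d@l))
E
```

```text
rings [[ 634. -111.]
 [ 565. -122.]
 [ 497. -131.]]
138.28920975917188 spine dir [0.98895575 0.14821111] yaw 0.14875916212216184
tab_near [ 507. -280.] binder -81 -147
tab_far [ 544. -276.] binder -44 -149
mid_tab [ 568. -267.] binder -18 -144
stapL [ 422. -438.] binder -189 -291
stapFar [ 547. -479.] binder -71 -350
covNear [447. -10.] binder -100 129
covFar [654.  21.] binder 109 128
brdNR [ 483. -260.] binder -102 -124
brdFR [ 684. -231.] binder 101 -126
tinFL [ 544. -280.] binder -44 -153
tinNL [ 487. -290.] binder -102 -155
tinFR [ 569. -351.] binder -30 -227
tinNR [ 514. -369.] binder -87 -237
```

Binder geometry agrees with the given sizes: ring span 138 against 140, tab at -147. The start yaw (0.335) already matches the tin. I'll move to the tin's far side with a small gap between the fingers.

play_rows([
  [0.02, 0.01, 0],
  [0.06, 0.03, 0],
  [0.11, 0.06, 0],
  [0.16, 0.085, 0],
  [0.21, 0.11, 0],
  [0.26, 0.137, 0],
  [0.31, 0.163, 0],
  [0.355, 0.187, -0.02],
  [0.385, 0.203, -0.05],
  [0.394, 0.208, -0.09],
  [0.394, 0.208, -0.12],
  [0.394, 0.208, -0.12],
], yaw=[0, 0, 0, 0, 0, 0, 0, 0, 0, 0, 0, 0], hand=0.2)

```text
clock: 1.7
eef_pos: [573.7, -310.7, 83.1]
eef_rot: [-3.138, 0.003, 0.335]
wrist_force: [-0.2, -0.2, 0.6]
finger_gap: 19.0
finger_force: 0.0
```

```bash
python3 - <<'E'
from h import *
s=telemetry.read_state(); print(s["eef_pos"],s["eef_rot"])
c=shot("wrist","pics/w1.png"); print(np.round(c["T_tool_cam"],3).tolist())
E
```

```text
[ 573.71491754 -310.72636682   83.07632125] [-3.13803104e+00  2.92076822e-03  3.34965192e-01]
[[0.0, 0.966, 0.259, 74.67], [1.0, -0.0, -0.0, 0.058], [-0.0, 0.259, -0.966, -178.522], [0.0, 0.0, 0.0, 1.0]]
```

View pics/w1.png

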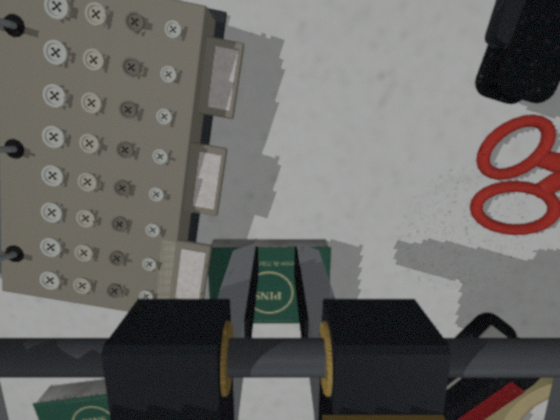

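Wrist view: tin top far edge runs from (212,241) to (330,241), with the tab label at (190,275) to its left. I'll convert those to world.

```bash
cat >> h.py <<'E'
from scipy.spatial.transform import Rotation as R
def wcam():
    s=telemetry.read_state(); c=eyes.camera("wrist"); T=np.eye(4); T[:3,:3]=R.from_euler("xyz",s["eef_rot"]).as_matrix(); T[:3,3]=s["eef_pos"]
    c["cam_to_world"]=T@np.array(c["T_tool_cam"]); return c
E
python3 - <<'E'
from h import *
c=wcam()
for p,z in [((212,249),22),((330,247),22),((214,241),22),((332,241),22),((208,240),36),((226,147),28)]: print(p,ray(c,*p,z).round(1))
print(proj(c,(574,-311,8)),telemetry.read_state()["clock"])
E
```

```text
(212, 249) [ 542.8 -274.9   22. ]
(330, 247) [ 571.5 -352.8   22. ]
(214, 241) [ 549.  -274.5   22. ]
(332, 241) [ 576.1 -352.5   22. ]
(208, 240) [ 553.9 -271.3   36. ]
(226, 147) [ 614.7 -263.8   28. ]
(np.float64(275.0163550674369), np.float64(219.38257616820428)) 1.8
```

play_rows([
  [0.008, 0.003, -0.02],
  [0.008, 0.003, -0.05],
  [0.008, 0.003, -0.075],
  [0.008, 0.003, -0.075],
  [0.004, 0.001, -0.075],
  [-0.002, -0.001, -0.075],
  [-0.008, -0.003, -0.075],
  [-0.017, -0.006, -0.075],
  [-0.026, -0.009, -0.075],
  [-0.036, -0.013, -0.075],
  [-0.045, -0.016, -0.075],
  [-0.055, -0.02, -0.075],
], yaw=[0, 0, 0, 0, 0, 0, 0, 0, 0, 0, 0, 0])

```text
clock: 3.3
eef_pos: [519.1, -331.7, 10.5]
eef_rot: [3.142, -0.0, 0.335]
wrist_force: [0.8, 0.5, 1.2]
finger_gap: 18.7
finger_force: 0.7
```

play_rows([
  [-0.009, -0.003, 0],
  [-0.018, -0.006, 0],
  [-0.027, -0.009, 0],
  [-0.036, -0.013, 0],
  [-0.045, -0.016, 0],
  [-0.054, -0.019, 0],
  [-0.063, -0.022, 0],
  [-0.071, -0.025, 0],
  [-0.077, -0.027, 0],
  [-0.08, -0.028, 0],
  [-0.08, -0.028, 0],
  [-0.074, -0.026, 0],
], yaw=[0, 0, 0, 0, 0, 0, 0, 0, 0, 0, 0, 0])

```text
clock: 4.8
eef_pos: [445.8, -357.4, 10.4]
eef_rot: [-3.141, 0.0, 0.335]
wrist_force: [0.2, 0.7, -0.6]
finger_gap: 18.9
finger_force: 0.0
```

```bash
python3 - <<'E'
from h import *
c=eyes.camera("top"); im=c["pixels"][:,:,::-1].copy(); s=telemetry.read_state(); print(s["eef_pos"],s["wrist_force"])
cv2.imwrite("pics/crop2.png",cv2.resize(im[165:315,240:440],None,fx=4,fy=4,interpolation=cv2.INTER_CUBIC))
E
```

```text
[ 446.62104018 -357.1065341    10.44029485] [-0.76250633  0.55727335 -0.62474506]
```

View pics/crop2.png

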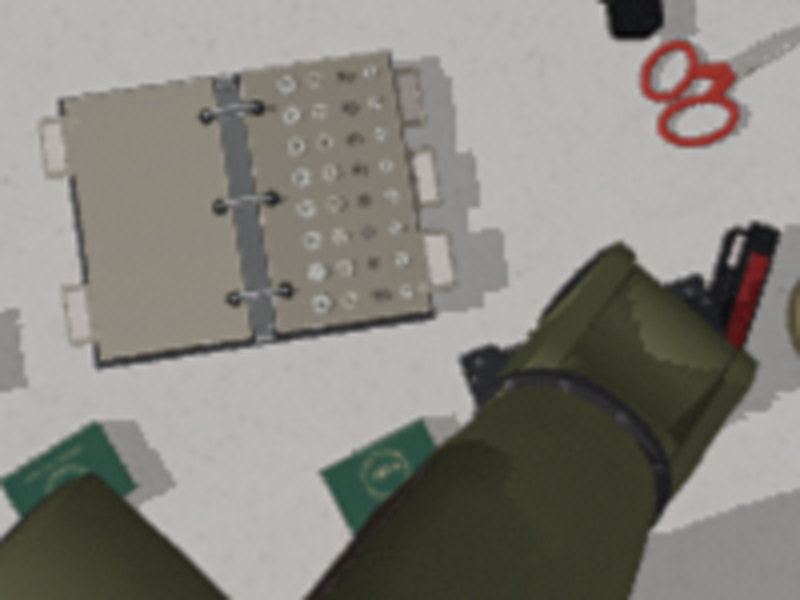

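Tab is clear now, with the tin pushed away toward the robot and the binder unmoved. Next I'll close the fingers and bring a fingertip up to the tab's outer edge.

play_rows([
  [0.02, 0.01, 0.01],
  [0.045, 0.025, 0.01],
  [0.07, 0.042, 0.01],
  [0.081, 0.05, 0.01],
  [0.082, 0.053, 0.01],
  [0.082, 0.053, 0.01],
  [0.081, 0.057, 0.01],
  [0.08, 0.061, 0.01],
  [0.08, 0.064, 0.01],
  [0.08, 0.064, 0.01],
], yaw=[-0.04, -0.1, -0.15, -0.187, -0.187, -0.187, -0.187, -0.187, -0.187, -0.187], hand=0, force=10)

```text
clock: 6.1
eef_pos: [525.7, -293.3, 20.5]
eef_rot: [3.142, -0.0, 0.148]
wrist_force: [0.4, -0.3, 0.4]
finger_gap: 0.7
finger_force: 0.0
```

```bash
python3 - <<'E'
from h import *
s=telemetry.read_state(); print(s["eef_pos"],s["wrist_force"],s["finger_gap"])
c=shot("side","pics/s2.png"); im=cv2.imread("pics/s2.png")
cv2.imwrite("pics/crop3.png",cv2.resize(im[150:300,120:320],None,fx=4,fy=4,interpolation=cv2.INTER_CUBIC))
E
```

```text
[ 525.7217442  -293.30355546   20.53334697] [ 0.44259193 -0.32493533  0.3715969 ] 0.6880080652617226
```

View pics/crop3.png

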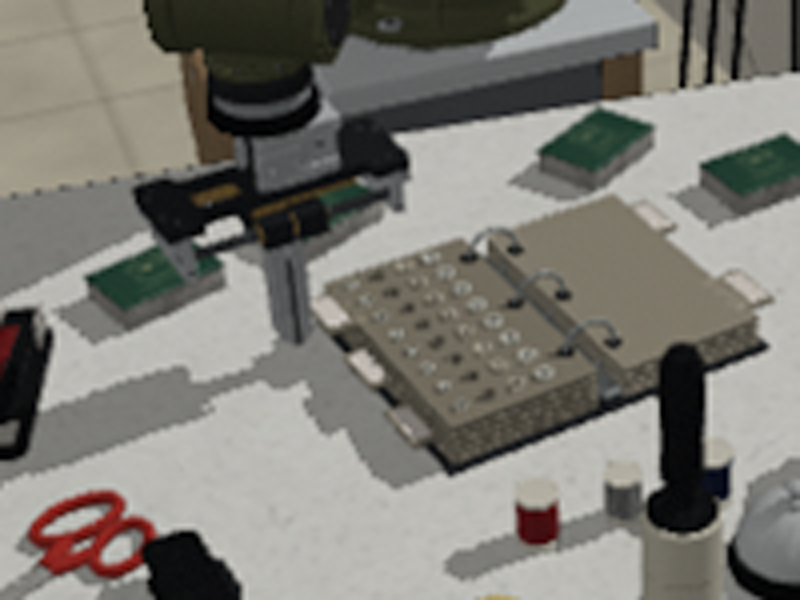

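The closed fingers stand just outside the tab at crop (290,330), and the tin is well clear at (150,280). I'll inch in to contact.

play_rows([
  [0, 0.002, 0],
  [-0.001, 0.004, 0],
  [-0.001, 0.005, 0],
  [-0.001, 0.006, 0],
  [-0.001, 0.006, 0],
], yaw=[0, 0, 0, 0, 0])

```text
clock: 6.78
eef_pos: [525.0, -289.7, 21.1]
eef_rot: [3.137, -0.001, 0.147]
wrist_force: [0.4, -15.5, -1.0]
finger_gap: 0.4
finger_force: 7.2
```

play_rows([
  [0, 0, 0.002],
  [0, 0, 0.004],
  [0, 0, 0.006],
  [0, 0, 0.008],
  [0, 0, 0.01],
  [0, 0, 0.01],
], yaw=[0, 0, 0, 0, 0, 0])

```text
clock: 7.52
eef_pos: [525.0, -289.3, 31.2]
eef_rot: [3.138, -0.001, 0.147]
wrist_force: [-0.2, -11.4, 0.2]
finger_gap: 0.5
finger_force: 5.8
```

```bash
python3 - <<'E'
from h import *
s=telemetry.read_state(); print(s["eef_pos"],s["wrist_force"],s["moment"])
c=shot("side","pics/s3.png"); im=cv2.imread("pics/s3.png")
cv2.imwrite("pics/crop4.png",cv2.resize(im[200:280,170:290],None,fx=6,fy=6,interpolation=cv2.INTER_CUBIC))
E
```

```text
[ 524.95230097 -289.32386884   31.23585373] [ -0.2404305  -11.35218546   0.19776066] [-2.16763065  0.14515724  0.00985927]
```

View pics/crop4.png

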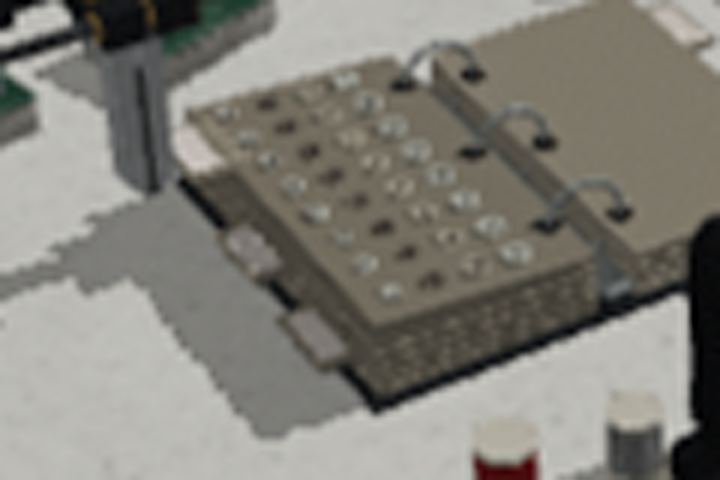

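The top board's edge has risen with the fingertip: a dark gap shows below the tab at (200,180), and the middle and far tabs haven't moved. I'll follow the arc, easing the push as I go.

play_rows([
  [0, 0, 0.0054],
  [0, 0.0005, 0.0105],
  [0, 0.0012, 0.0155],
  [0, 0.002, 0.0206],
  [-0.0004, 0.003, 0.0256],
  [-0.0006, 0.0042, 0.0306],
  [-0.0008, 0.0055, 0.0355],
  [-0.001, 0.007, 0.0404],
  [-0.0013, 0.0087, 0.0452],
  [-0.0016, 0.0105, 0.05],
  [-0.0019, 0.0126, 0.0546],
  [-0.0019, 0.0126, 0.0546],
], yaw=[0, 0, 0, 0, 0, 0, 0, 0, 0, 0, 0, 0])

```text
clock: 9.07
eef_pos: [522.9, -275.2, 85.6]
eef_rot: [3.141, -0.0, 0.148]
wrist_force: [-0.2, -5.8, 2.3]
finger_gap: 0.3
finger_force: 2.8
```

```bash
python3 - <<'E'
from h import *
s=telemetry.read_state(); print(s["eef_pos"],s["wrist_force"],s["moment"])
c=shot("side","pics/s4.png"); im=cv2.imread("pics/s4.png")
cv2.imwrite("pics/crop5.png",cv2.resize(im[170:280,170:310],None,fx=5,fy=5,interpolation=cv2.INTER_CUBIC))
E
```

```text
[ 522.86354505 -275.20653504   85.60533193] [-0.1670114  -5.78461368  2.25927553] [-1.02826416  0.24210475  0.048654  ]
```

View pics/crop5.png

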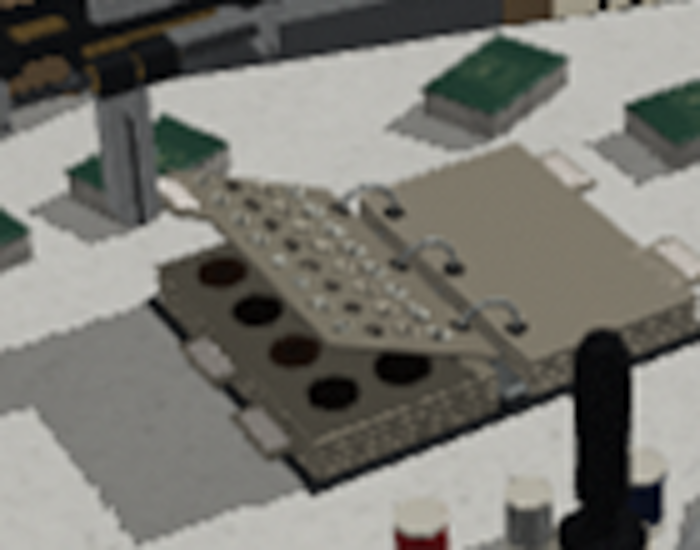

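The board is at about 26° and the next board's coat buttons are exposed, lying still. Contact force is light at 6 N, so I'll continue the arc.

play_rows([
  [-0.0005, 0.0033, 0.0069],
  [-0.001, 0.0069, 0.0136],
  [-0.0017, 0.0111, 0.0201],
  [-0.0023, 0.0155, 0.0263],
  [-0.003, 0.0203, 0.0323],
  [-0.0038, 0.0253, 0.0381],
  [-0.0046, 0.0306, 0.0435],
  [-0.0054, 0.0363, 0.0487],
  [-0.0063, 0.0421, 0.0536],
  [-0.0072, 0.0483, 0.0581],
  [-0.0082, 0.0547, 0.0624],
  [-0.0092, 0.0612, 0.0663],
], yaw=[0, 0, 0, 0, 0, 0, 0, 0, 0, 0, 0, 0])

```text
clock: 10.62
eef_pos: [513.5, -213.0, 151.4]
eef_rot: [-3.141, 0.0, 0.148]
wrist_force: [-0.2, -1.8, -0.2]
finger_gap: 0.2
finger_force: 0.6
```

play_rows([
  [-0.0009, 0.0059, 0],
  [-0.0018, 0.0119, 0],
  [-0.0027, 0.0178, 0],
  [-0.0036, 0.0237, 0],
  [-0.0044, 0.0297, 0],
  [-0.0053, 0.0356, 0],
  [-0.0062, 0.0415, -0.001],
  [-0.0071, 0.0475, -0.001],
  [-0.008, 0.0534, -0.001],
  [-0.0089, 0.0593, -0.002],
  [-0.0098, 0.0653, -0.002],
  [-0.0105, 0.0702, -0.002],
], yaw=[0, 0, 0, 0, 0, 0, 0, 0, 0, 0, 0, 0])

```text
clock: 12.12
eef_pos: [503.0, -143.0, 149.3]
eef_rot: [-3.141, 0.0, 0.148]
wrist_force: [0.3, -1.4, -0.2]
finger_gap: 0.2
finger_force: 0.4
```

```bash
python3 - <<'E'
from h import *
s=telemetry.read_state(); print(s["eef_pos"],s["wrist_force"])
c=shot("side","pics/s5.png"); im=cv2.imread("pics/s5.png")
cv2.imwrite("pics/crop6.png",cv2.resize(im[110:270,150:350],None,fx=3,fy=3,interpolation=cv2.INTER_CUBIC))
E
```

```text
[ 502.96496503 -143.0420803   149.2849866 ] [ 0.32552762 -1.38492081 -0.15252788]
```

View pics/crop6.png

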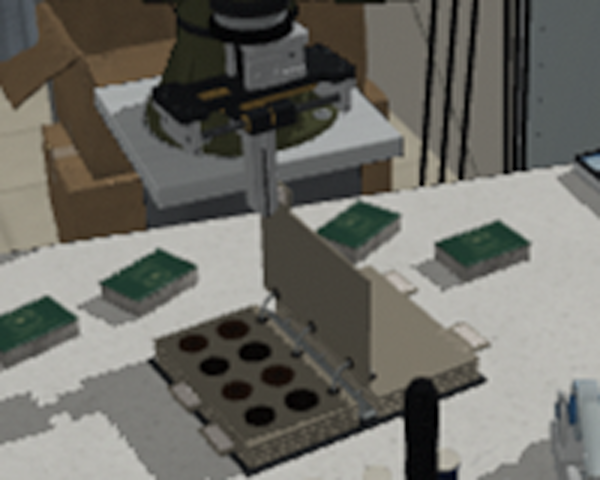

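The board stands upright at about 91°, with the fingers behind it at (270,205). Now I'll swing it down the left side.

play_rows([
  [-0.0009, 0.0057, -0.0002],
  [-0.0017, 0.0117, -0.0007],
  [-0.0026, 0.0176, -0.0015],
  [-0.0035, 0.0234, -0.0027],
  [-0.0044, 0.0293, -0.0041],
  [-0.0052, 0.0349, -0.0059],
  [-0.0061, 0.0405, -0.0079],
  [-0.0069, 0.046, -0.0103],
  [-0.0077, 0.0514, -0.0129],
  [-0.0085, 0.0566, -0.0157],
  [-0.0092, 0.0616, -0.019],
  [-0.01, 0.0666, -0.0224],
], yaw=[0, 0, 0, 0, 0, 0, 0, 0, 0, 0, 0, 0])

```text
clock: 13.68
eef_pos: [493.1, -76.5, 126.7]
eef_rot: [-3.142, 0.0, 0.148]
wrist_force: [0.1, 0.6, 0.3]
finger_gap: 1.1
finger_force: 0.3
```

play_rows([
  [-0.0007, 0.0046, -0.0037],
  [-0.0014, 0.0091, -0.0076],
  [-0.002, 0.0135, -0.0118],
  [-0.0026, 0.0175, -0.0162],
  [-0.0032, 0.0214, -0.0208],
  [-0.0037, 0.025, -0.0255],
  [-0.0042, 0.0283, -0.0306],
  [-0.0047, 0.0314, -0.0357],
  [-0.0051, 0.0342, -0.041],
  [-0.0055, 0.0368, -0.0465],
  [-0.0058, 0.0391, -0.0521],
  [-0.0061, 0.0409, -0.0578],
], yaw=[0, 0, 0, 0, 0, 0, 0, 0, 0, 0, 0, 0])

```text
clock: 15.18
eef_pos: [487.0, -35.8, 68.8]
eef_rot: [-3.142, 0.0, 0.148]
wrist_force: [-1.2, 0.2, 0.1]
finger_gap: 0.8
finger_force: 0.2
```

```bash
python3 - <<'E'
from h import *
s=telemetry.read_state(); print(s["eef_pos"],s["wrist_force"])
c=shot("side","pics/s6.png"); im=cv2.imread("pics/s6.png")
cv2.imwrite("pics/crop7.png",cv2.resize(im[130:270,180:340],None,fx=4,fy=4,interpolation=cv2.INTER_CUBIC))
E
```

```text
[486.9875821  -35.8081104   68.75114771] [-1.23639789  0.24064033  0.13883551]
```

View pics/crop7.png

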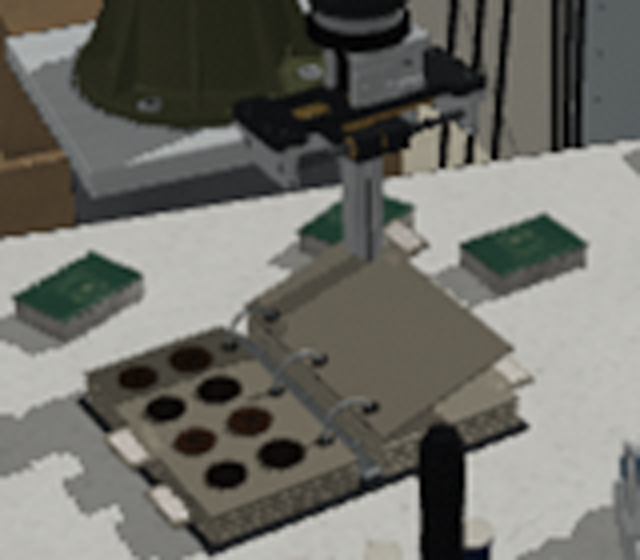

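The board is at about 163°, following the fingertip cleanly. I'll press it down gently.

play_rows([
  [-0.0003, 0.0017, -0.0057],
  [-0.0004, 0.003, -0.0116],
  [-0.0006, 0.004, -0.0175],
  [-0.0007, 0.0047, -0.0235],
  [-0.0007, 0.005, -0.028],
  [-0.0007, 0.005, -0.031],
  [-0.0007, 0.005, -0.033],
  [-0.0007, 0.005, -0.0335],
  [-0.0007, 0.005, -0.0335],
], yaw=[0, 0, 0, 0, 0, 0, 0, 0, 0])

```text
clock: 16.35
eef_pos: [486.3, -31.0, 36.1]
eef_rot: [3.142, -0.0, 0.148]
wrist_force: [-2.9, 0.5, 7.6]
finger_gap: 0.3
finger_force: 3.8
```

Contact is at z = 36.1 with 7.6 N, which matches the stop. One slightly firmer touch, then I'll retreat straight up.

play_rows([
  [0, 0, -0.0005],
  [0, 0, -0.0008],
  [0, 0, -0.0008],
  [0, 0, 0.001],
  [0, 0, 0.006],
  [0, 0, 0.03],
  [0, 0, 0.08],
  [0, -0.02, 0.13],
  [-0.03, -0.06, 0.17],
  [-0.06, -0.1, 0.19],
  [-0.08, -0.12, 0.2],
  [-0.08, -0.12, 0.2],
], yaw=[0, 0, 0, 0, 0, 0, 0, 0, 0, 0, 0, 0])

```text
clock: 17.85
eef_pos: [405.8, -152.0, 236.7]
eef_rot: [3.14, -0.002, 0.145]
wrist_force: [0.3, -0.5, 0.4]
finger_gap: 0.6
finger_force: 0.0
```

```bash
python3 - <<'E'
from h import *
shot("side","pics/s7.png"); im=cv2.imread("pics/s7.png")
c=eyes.camera("top"); t=c["pixels"][:,:,::-1]
cv2.imwrite("pics/crop8.png",np.vstack([cv2.resize(im[150:280,160:340],(720,300*520//520)),cv2.resize(t[165:310,220:440],(720,300))]))
E
```

```text
(no output)
```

View pics/crop8.png

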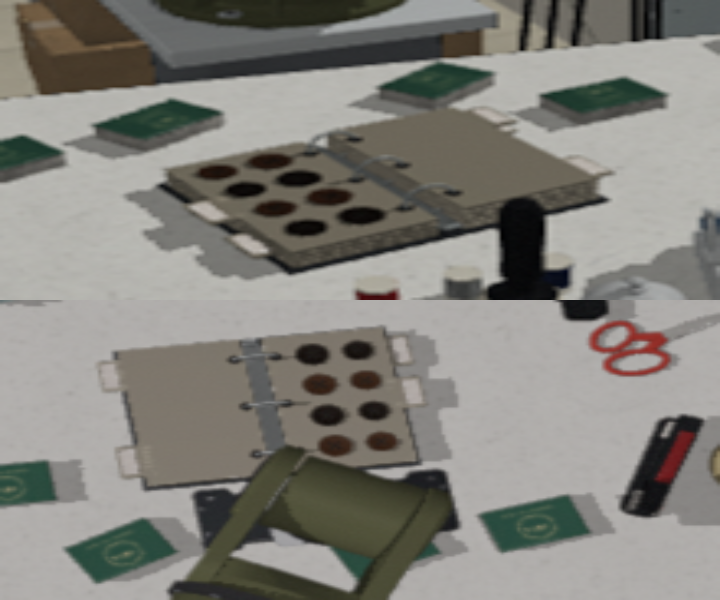

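The board lies flat on the left pile and the next board is showing. The tin at (537,522) is well clear of the tab place, and everything else is where it was. I'll hand it in.

```bash
python3 -c "
from cell import manip; print(manip.sign_off())"
```

```text
the job is handed in; nothing more can be done
None
```

I slid the pin tin clear, turned the top board over the rings and pressed it flat on the left pile; the job went in at about 18 s, with the board lifted by fingertip friction on the tab's outer edge because this interface cannot tilt the fingers under it.

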